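# Pin the stacked wooden tree tiers together

## Task

Take the wooden pin out of its holder block and pin the little wooden tree together: push it, nose down, through the two stacked tiles into the foot block until its collar sits on the upper tile. The lower tile's hidden hole is out of line, so feel for it and work the tiles into line with the pin, pressing gently (about 10 N, never 30). Leave the pin upright and both tiles flat on the foot, and do not disturb the walnuts, the pine cone or the tea light.

Things in the scene. Friction and masses are not known exactly. Their poses are not given: they have to be found in the camera images.
- pin_grip (a point): centre of the round handle (16 mm in diameter, 51 mm long) of a light wooden pin, 0.05 kg, which stands nose down in the holder block with its collar resting on it; z points up along the pin. This point is 84 mm above the nose, 32 mm above the underside of the collar and 25 mm below the top end
- pin_collar (a point): on the pin's axis at the underside of its collar (23 mm in diameter, 6 mm thick, directly below the handle), 52 mm above the nose; z up along the pin
- pin_nose (a point): on the pin's axis at the flat nose, the lower end of the shaft. The shaft is 12 mm in diameter and 52 mm long; its first 8 mm taper to the nose, 7 mm across; z up along the pin
- holder: light wooden holder block, 64 x 64 x 60 mm, fixed, with a 15 mm hole in which the pin stands; origin at the centre of its underside
- upper_hole (a point): mouth, at the top face, of the 14 mm through hole in the middle of the upper plywood tile (74 x 74 x 12 mm, 0.05 kg, loose), 69 mm above the table; z is the tile's normal. It lies on the larger lower tile and starts within 1 mm of being above the foot's hole. The tile slides when the pin pushes sideways in its hole
- foot_hole (a point): mouth of the 14 mm blind hole, 36 mm deep, in the foot's top face, 45 mm above the table; z up. On the foot lies the loose lower tile (96 x 96 x 12 mm, 0.09 kg), on that the upper tile. The lower tile has a 14 mm through hole that cannot be seen: it is 4 to 7 mm out of line with the upper hole, in an unknown direction; it too slides when pushed by the pin
- foot: wooden foot block under the tiles, 110 x 110 x 45 mm, fixed to the table; origin at the centre of its underside, z up
- walnut_a: bystander: walnut 34 x 49 x 33 mm lying on the table between the two blocks; origin at its underside
- walnut_b: bystander: walnut 37 x 49 x 34 mm lying on the table; origin at its underside
- cone: bystander: pine cone 64 x 66 x 64 mm standing on the table; origin at its underside
- candle: bystander: tea light 39 mm in diameter, 21 mm high; origin at its underside

How it is judged:
By the outcome, as a careful person would: the job done as asked, in the order asked, and still so for the second after the job is handed in, with the robot touching nothing.
It also fails if it takes over 61 s, if anything falls off the work surface, if the arm or the gripper's body presses on something with over 40 N, if the wrist force passes 120 N, or if a joint passes its speed limit or range.

## Robot

A 6-joint arm with a two-finger parallel gripper is mounted at the origin on a cart in front of the work surface, level with it; the furniture and walls round the work are solid. World frame = base frame: x ahead of the robot, y to its left, z up, the work surface at z = 0. Lengths are in m, angles in rad, forces in N, time in s.
With the tool pointing down it reaches from about 0.425 to 0.95 m from the base axis. Payload 3.5 kg.
Tool frame: the origin (TCP) lies midway between the tips of the shut fingers; the grasp point (between the pads) lies 19 mm behind it; z points along the fingers, y is the line along which they close (so a half turn about z gives the same grasp; the last joint's range is limited). The gripper opens to 85 mm and grips with 20 to 120 N. Pads are 22 mm wide; open, the fingers measure 114 mm over their backs; the gripper's body (76 mm by 85 mm) begins 54 mm behind the grasp point. The pads swing forward as they close: fully open they stand 13 mm farther back than shut.
Start: joints at [1.051, 0.286, 1.577, -0, 1.279, -0.15], TCP at [0.244, 0.629, 0.231] pointing down, gripper open.
Joint ranges: [-2.77, 2.77], [-0.9, 2.22], [0.21, 2.48], [-1.53, 4.67], [0.24, 2.81], [-2.84, 2.84]. Speed limits (rad/s): [2.79, 2.79, 3.14, 3.14, 3.14, 3.14].

## Interface

Orientations are given as a unit quaternion [x, y, z, w].
In Python, from plant import get_state, read_camera, ctrl gives the robot as it stands.
- The arm moves only by the shell command python3 -m crank 'ROWS' [FORCE]. ROWS is JSON, a list of rows, each a list of 3 entries, a list of its own where there are three numbers: the shift along the tool's x, y, z in mm, then the turn about the tool's z in degrees, then the closure in counts, from 0 (fully open) to 255 (shut). In form: [[[tx, ty, tz], yaw, claw], ...]. A call has 1 to 10 rows; each row is the pose to reach, as a shift and turn from the pose commanded when the call began, along the tool's axes at that moment; what a row does not reach only later rows make up. A row lasts 1/10 s, in which the tool goes at most 50 mm and 8.59 degrees, less where a joint would pass 70% of its speed; a pose out of reach is approached as far as the arm can. A call with a gripper value outside its range is refused whole. The fingers move at their own pace and stop on an object; FORCE is the grip in N (left out, the last holds). Time passes only in rows, so rows that repeat a pose let the fingers close. It gives the time, the measured TCP pose, the force, the opening and the grip force at its end, in the units of the state.
- get_state(): the state, without advancing time (a new reading comes with each control period).
- read_camera(name): name is "scene" or "top" or "wrist"; returns a dict with "frame" (480x640x3 uint8, blue, green, red), "range_z" (480x640 float32, m along the optical axis (not along the pixel's ray), 0 where there is no reading), "vfov" (degrees; the focal length in pixels is half the picture's height over the tangent of half this angle, whatever the lens; pixels are square), "cx", "cy" (the principal point, pixels), "k1" (the pictures are not rectified: a ray, as slopes to the right and down, at radius r is drawn at 1 + k1 r^2 times it, then the intrinsics apply), "origin" and "orientation" of the camera in the world. Camera axes: x right, y down, z forward; pixel columns grow to the right and rows downward; lengths in m; the calibration is good to about 2 mm. A picture is of the moment at which its call begins.
- ctrl.sign_off(): hands the job in; it is judged then, once.
The state is a dict: "time": time; "qpos": joint angles; "dq": joint speeds; "joint_efforts": joint torques, N m; "eef_pos": TCP position; "tcp_rot": TCP orientation; "contact_force": force on the tool from outside, world axes, zero at the start; "wrist_torque": the same for the moment, N m; "opening": opening from 0.0 (shut) to 1.0 (fully open); "finger_force": force on a finger pad.
Only numpy, scipy, OpenCV 4.12 (cv2) and the standard library are available. Lean on these libraries where they do the work, as an engineer would, in place of code of your own. Each camera call takes 0.05 s, during which the arm holds its last target. There are 200 camera calls.

## Working session

There is one attempt and no reset: what is moved stays moved. The work goes in short steps, Python scripts to look and compute and a shell command to move; the robot and the scene stay as the last step left them, time stands still between calls to the robot, and variables do not carry over. Pictures are saved under pics/ and viewed, at most 10 in all, crops included, and the job is handed in when it is done.

```bash
ls; mkdir -p pics; python3 - <<'E'
from plant import get_state, read_camera
import cv2,numpy as np
s=get_state(); print({k:np.round(v,3).tolist() for k,v in s.items()})
for n in("top","scene"):
    c=read_camera(n); cv2.imwrite(f"pics/{n}0.png",c["frame"]); np.savez(f"{n}0.npz",**c)
    print(n,{k:c[k] for k in c if k not in("frame","range_z")})
E
```

```text
pics
{'time': 0.0, 'qpos': [1.051, 0.287, 1.578, -0.0, 1.279, -0.15], 'dq': [-0.001, 0.001, -0.001, 0.001, 0.001, -0.0], 'joint_efforts': [-0.001, -40.597, -29.263, -0.0, 0.006, 0.0], 'eef_pos': [0.244, 0.629, 0.23], 'tcp_rot': [0.184, 0.983, -0.001, -0.0], 'contact_force': [-0.549, -0.152, 0.259], 'wrist_torque': [0.002, 0.001, 0.019], 'finger_force': 0.0, 'opening': 0.994}
top {'vfov': 46.057226170750994, 'cx': 318.3684196356718, 'cy': 244.12914374221202, 'k1': -0.03981249733847844, 'origin': array([ 0.40665451, -0.00248768,  0.91918787]), 'orientation': array([-0.69425476,  0.71561351, -0.04577571,  0.06174325])}
scene {'vfov': 46.940919883477875, 'cx': 321.89402867696566, 'cy': 248.07837669491755, 'k1': 0.05417723094318165, 'origin': array([ 0.29201449, -0.51076775,  0.71132988]), 'orientation': array([ 0.90455992, -0.21765001,  0.07991667, -0.35778927])}
```

View pics/top0.png

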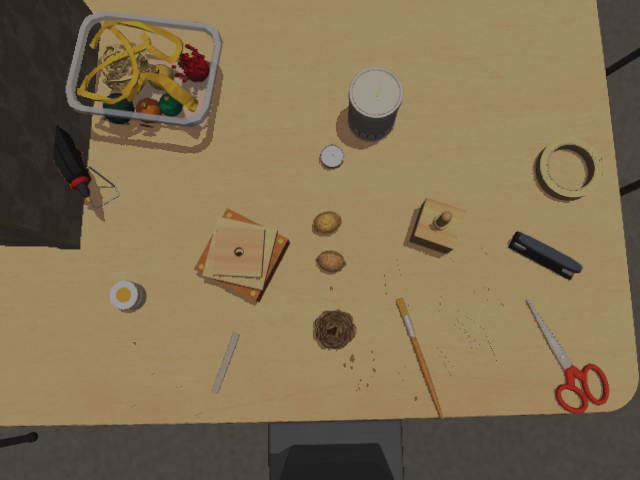

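View pics/scene0.png

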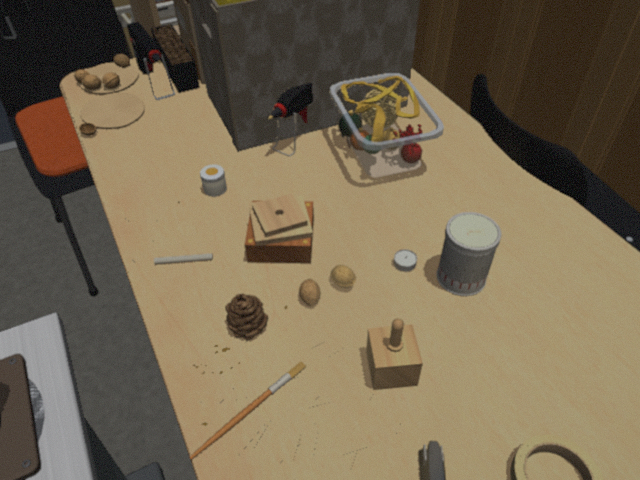

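The top view shows the upper tile's hole at about (239,252) and the pin top at about (446,214) on the holder at (438,225). The walnuts are at (327,222) and (331,261), the cone at (334,329), the tea light at (332,156), and a tall can at (375,100). The scene view agrees: pin at (397,330), upper hole at (280,212).

```bash
cat > h.py <<'E'
import numpy as np,cv2
from scipy.spatial.transform import Rotation as R
def K(c):
    f=240/np.tan(np.radians(c["vfov"])/2); return np.array([[f,0,c["cx"]],[0,f,c["cy"]],[0,0,1.]]),np.array([float(c["k1"]),0,0,0,0])
def ray(c,u,v):
    k,d=K(c); p=cv2.undistortPoints(np.array([[[u,v]]],float),k,d)[0,0]
    return R.from_quat(c["orientation"]).apply([p[0],p[1],1.])
def at_z(c,u,v,z):
    r=ray(c,u,v); o=c["origin"]; return o+r*(z-o[2])/r[2]
def depth(c,u,v):
    return c["origin"]+ray(c,u,v)*float(c["range_z"][int(v),int(u)])
def proj(c,P):
    k,d=K(c); r=R.from_quat(c["orientation"]).inv(); 
    return cv2.projectPoints(r.apply(np.atleast_2d(P)-c["origin"]),np.zeros(3),np.zeros(3),k,d)[0][:,0]
E
python3 - <<'E'
from h import *
t=dict(np.load("top0.npz")); s=dict(np.load("scene0.npz"))
np.set_printoptions(precision=4,suppress=True)
print("hole",at_z(t,239,252,.069),depth(t,247,262),at_z(s,280,212,.069))
print("pintop",at_z(t,447.5,214.5,.117),depth(t,447,215),"scene",at_z(s,398,322,.117),depth(s,398,322))
for n,u,v in(("wa",327,222),("wb",331,261),("cone",334,329),("tea",332,156),("can",375,85),("boxcorner",85,60),("lid",123,295)):print(n,depth(t,u,v))
f=np.hstack([cv2.resize(t["frame"][205:300,185:295],None,fx=4,fy=4,interpolation=2),cv2.resize(t["frame"][180:275,400:475],None,fx=4,fy=4,interpolation=2)])
cv2.imwrite("pics/crop1.png",f);print(f.shape)
E
```

```text
hole [0.5291 0.1364 0.069 ] [0.5132 0.1242 0.0699] [0.5305 0.1345 0.069 ]
pintop [ 0.5673 -0.1738  0.117 ] [ 0.5663 -0.1728  0.118 ] scene [ 0.5648 -0.1761  0.117 ] [ 0.5659 -0.1748  0.1146]
wa [0.5778 0.0008 0.0349]
wb [ 0.5153 -0.0035  0.0329]
cone [ 0.4088 -0.0048  0.0591]
tea [ 0.6933 -0.0108  0.0139]
can [ 0.7724 -0.0788  0.1101]
boxcorner [0.8661 0.3986 0.0485]
lid [0.4703 0.3239 0.0447]
(380, 740, 3)
```

View pics/crop1.png

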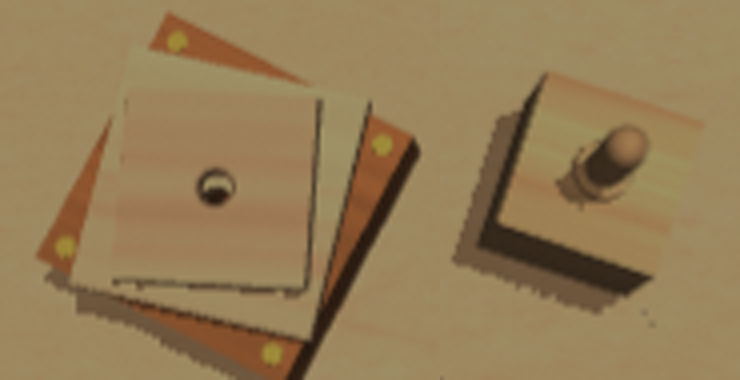

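```bash
cat >> h.py <<'E'
def delta(P,q=None):
    "shift mm in tool axes from measured pose to world P, and yaw to bring tool x to world -x"
    from plant import get_state
    s=get_state(); r=R.from_quat(s["tcp_rot"]); x=r.apply([1,0,0])
    yaw=(np.degrees(np.arctan2(x[1],x[0]))-180+180)%360-180
    return np.round(r.inv().apply(np.array(P)-s["eef_pos"])*1000,1),round(yaw,2),np.round(s["eef_pos"],4),np.round(s["contact_force"],1)
E
python3 - <<'E'
from h import *
print(delta([.53,.135,.23]))
t=dict(np.load("top0.npz"))
p=[at_z(t,185+a/4,205+b/4,.045)for a,b in((177,41),(382,145),(65,246),(272,352))]
print(np.round(p,4),np.mean(p,0))
q=[at_z(t,185+a/4,205+b/4,.057)for a,b in((132,45),(370,102),(72,285),(310,340))]
print(np.round(q,4),np.mean(q,0))
E
python3 -m crank '[[[-445,-357,0],-21,0],[[-445,-357,0],-21,0],[[-445,-357,0],-21,0],[[-445,-357,0],-21,0],[[-445,-357,0],-21,0],[[-445,-357,0],-21,0],[[-445,-357,0],-21,0],[[-445,-357,0],-21,0],[[-445,-357,0],-21,0],[[-445,-357,0],-21,0]]'
```

```text
(array([-445.5, -357. ,    0.7]), np.float64(-21.18), array([0.2436, 0.6289, 0.2301]), array([-0.2, -0. , -0.2]))
[[0.592  0.1555 0.045 ]
 [0.5475 0.0747 0.045 ]
 [0.5115 0.2    0.045 ]
 [0.4676 0.119  0.045 ]] [0.52965794 0.13732263 0.045     ]
[[0.5884 0.1711 0.057 ]
 [0.5627 0.078  0.057 ]
 [0.4948 0.1945 0.057 ]
 [0.4709 0.1027 0.057 ]] [0.52922407 0.13657421 0.057     ]
time: 1.1
eef_pos: [0.4944, 0.1954, 0.231]
tcp_rot: [0.002, 1.0, 0.0, -0.0]
contact_force: [-0.1, 0.9, -0.0]
opening: 1.006
finger_force: 0.0
```

```bash
python3 -m crank '[[[-35,-60,0],0,0],[[-35,-60,0],0,0],[[-35,-60,0],0,0],[[-35,-60,0],0,0]]'; python3 - <<'E'
from h import *
from plant import read_camera
c=read_camera("wrist"); cv2.imwrite("pics/w0.png",c["frame"]); np.savez("w0.npz",**c)
print({k:c[k] for k in c if k not in("frame","range_z")}); print(proj(c,[.529,.1364,.069]),delta([.566,-.175,.16]))
E
```

```text
time: 1.5
eef_pos: [0.5285, 0.1372, 0.2307]
tcp_rot: [0.002, 1.0, 0.0, -0.001]
contact_force: [-0.0, 1.1, 1.2]
opening: 1.004
finger_force: 0.0
{'vfov': 67.72861926733398, 'cx': 322.2134080106745, 'cy': 233.4463542258667, 'k1': -0.07216548306299499, 'origin': array([0.45211365, 0.13736173, 0.37351913]), 'orientation': array([0.70038675, 0.69781328, 0.10629422, 0.10590828])}
[[321.04822604 214.15119473]] (array([ -38.7, -312.7,   70.7]), np.float64(-0.17), array([0.5283, 0.1378, 0.2308]), array([-0.3,  0.5,  0.6]))
```

View pics/w0.png

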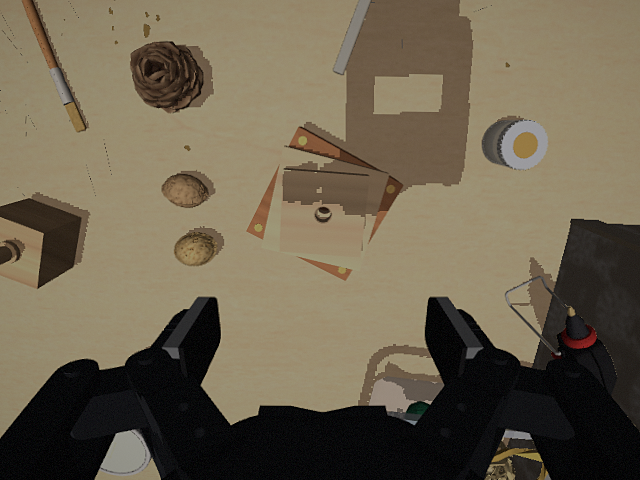

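The wrist view shows the upper hole at (323,214), with a light crescent and a dark part inside it. I'll bring the camera directly over it, so the visible part of the lower hole gives a direction.

```bash
python3 -m crank '[[[-77,0,95],0,0],[[-77,0,95],0,0],[[-77,0,95],0,0],[[-77,0,95],0,0],[[-77,0,95],0,0]]'; python3 - <<'E'
from h import *
from plant import read_camera
np.set_printoptions(precision=4,suppress=True)
c=read_camera("wrist"); np.savez("w1.npz",**c)
print(c["origin"]); u,v=proj(c,[.529,.1364,.069])[0].astype(int); print(u,v)
cv2.imwrite("pics/w1.png",cv2.resize(c["frame"][v-30:v+30,u-40:u+40],None,fx=10,fy=10,interpolation=2))
rz=c["range_z"][v-20:v+20:2,u-20:u+20:2]; print((rz*1000).astype(int))
E
```

```text
time: 2.05
eef_pos: [0.6051, 0.1383, 0.1362]
tcp_rot: [0.001, 1.0, 0.0, -0.001]
contact_force: [0.5, 1.0, 0.2]
opening: 0.998
finger_force: 0.0
[0.5287 0.1383 0.279 ]
318 123
[[197 196 197 197 196 197 195 197 196 197 197 197 196 196 196 197 197 197
  197 196]
 [197 197 197 198 197 197 198 197 197 197 197 198 198 196 197 197 197 198
  198 197]
 [198 197 197 198 196 197 197 198 198 197 198 198 198 197 197 198 197 198
  197 197]
 [197 198 199 199 197 198 197 198 197 199 198 198 198 198 199 197 198 197
  198 198]
 [198 197 198 198 199 197 197 199 199 197 198 199 198 199 199 197 198 197
  197 198]
 [198 199 198 198 198 199 199 198 200 205 222 227 233 228 206 199 199 199
  197 199]
 [198 199 198 198 199 199 198 198 221 236 257 256 256 257 255 231 200 200
  199 198]
 [199 199 198 199 199 200 199 211 240 256 255 256 256 255 256 256 234 199
  199 199]
 [200 200 199 198 200 198 202 212 257 256 257 256 257 256 256 256 256 205
  199 200]
 [200 199 199 199 198 200 211 212 256 257 257 257 257 256 256 256 257 233
  201 200]
 [200 199 199 200 200 200 210 212 211 258 258 257 257 258 257 256 259 242
  201 200]
 [199 200 200 199 199   0 211 212 211 212 257 257 258 258 258 259 257 212
  201 200]
 [201 200 200 201 201 201 211 211 212 212 211 213 258 260 258 213 212 211
  201 201]
 [201 201 201 201 200 202   0 212 212 214 212 212 213 213 214 212 212 211
  201 201]
 [202 201 201 200 201 200 203 212 212 213 212 213 212 214 213 213 213 203
  202 201]
 [202 201 201 202 201 201 201 205 214 213 215 213 213 213 212 213 205 202
  202 202]
 [200 202 203 202 202 201 202 202 202 206 213 213 213 215 210 202 202 203
  202 202]
 [201 203 202 202 202 203 202 202 203 202 205 203 203 202 202 203 202 203
  203 203]
 [202 204 202 204 203 203 203 203 202 201 203 202 202 204 202 203 203 202
  202 203]
 [203 204 204 203 203 203 202 202 203 203 203 203 203 203 203 202 204 203
  203 202]]
```

View pics/w1.png

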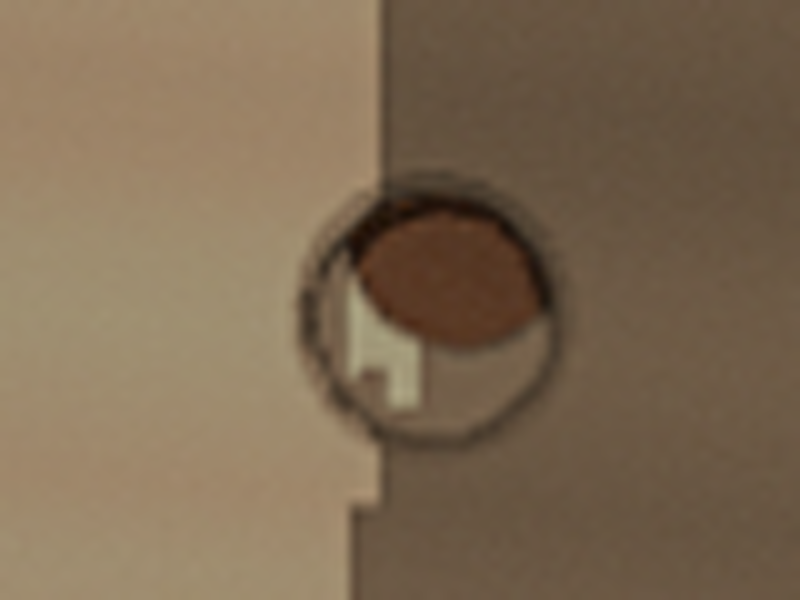

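Here the upper hole is centred near crop (433,312). The lower tile's rim runs as an arc through (355,260), (420,335), (460,348) and (545,315), so the lower hole is offset towards image-up (-x, slightly -/+y). Next I compute the offset.

```bash
python3 - <<'E'
from h import *
from scipy.optimize import least_squares
np.set_printoptions(precision=4,suppress=True)
c=dict(np.load("w1.npz")); u0,v0=318-40,123-30
W=lambda pts,z:np.array([at_z(c,u0+a/10-.45,v0+b/10-.45,z)[:2] for a,b in pts])
fit=lambda P:least_squares(lambda x:np.hypot(*(P-x).T)-.007,P.mean(0)+[-.005,0])
up=W([(300,312),(432,176),(562,300),(435,447),(340,400),(530,400)],.069)
upb=W([(330,300),(345,385),(435,447),(540,360),(380,425),(500,425)],.057)
lo=W([(355,260),(380,300),(420,335),(460,348),(500,340),(545,315)],.057)
for p in(up[:4],lo):
    r=fit(p); print(r.x,np.abs(r.fun).max())
r=cv2.minEnclosingCircle(up[:4].astype(np.float32)); print(r)
print(delta([.566,-.175,.16]))
E
```

```text
[0.5291 0.1376] 0.00043767859234284875
[0.524  0.1398] 0.00016293705045008697
((0.5291056632995605, 0.13760943710803986), 0.007518338970839977)
(array([  39.1, -313.2,  -22.6]), np.float64(-0.09), array([0.6056, 0.1382, 0.1375]), array([-0. , -1.3,  0.3]))
```

```bash
python3 -m crank '[[[0,0,-50],0,0],[[39,-313,-60],0,0],[[39,-313,-60],0,0],[[39,-313,-60],0,0],[[39,-313,-60],0,0],[[39,-313,-60],0,0],[[39,-313,-60],0,0],[[39,-313,-60],0,0],[[39,-313,-60],0,0],[[39,-313,-60],0,0]]'; python3 - <<'E'
from h import *
from plant import read_camera
np.set_printoptions(precision=4,suppress=True)
c=read_camera("wrist"); np.savez("w2.npz",**c)
g=np.mgrid[0:480,0:640]; v,u=g.reshape(2,-1); k,d=K(c)
p=cv2.undistortPoints(np.stack([u,v],1).astype(float)[:,None],k,d)[:,0]; z=c["range_z"].ravel()
P=c["origin"]+R.from_quat(c["orientation"]).apply(np.c_[p,np.ones(len(p))]*z[:,None])
near=(np.hypot(P[:,0]-.566,P[:,1]+.175)<.025)&(z>0)
top=near&(P[:,2]>.114); print(top.sum(),P[top].mean(0),P[top].min(0),P[top].max(0))
col=near&(P[:,2]>.063)&(P[:,2]<.068); print("collar",col.sum(),P[col].min(0),P[col].max(0))
h=near&(P[:,2]>.075)&(P[:,2]<.11); print("handle",P[h].mean(0),P[h].min(0),P[h].max(0))
print(proj(c,[.566,-.175,.117]),delta([.566,-.175,.0735]))
E
```

```text
time: 3.1
eef_pos: [0.566, -0.1747, 0.1974]
tcp_rot: [0.001, 1.0, 0.0, 0.001]
contact_force: [0.0, -0.4, -0.3]
opening: 1.0
finger_force: 0.0
12187 [ 0.5533 -0.1749  0.2799] [ 0.5442 -0.196   0.114 ] [ 0.5724 -0.1532  0.2981]
collar 234 [ 0.5546 -0.1835  0.0631] [ 0.5736 -0.1619  0.0679]
handle [ 0.5598 -0.1727  0.0939] [ 0.5577 -0.1803  0.0753] [ 0.5648 -0.1648  0.1099]
[[321.5819 243.249 ]] (array([  0.2,  -0.9, 123.5]), np.float64(-0.1), array([ 0.5661, -0.1742,  0.197 ]), array([1.4, 1.1, 0. ]))
```

```bash
python3 -m crank '[[[0,1,50],0,0],[[0,1,100],0,0],[[0,1,123],0,0],[[0,1,123],0,0],[[0,1,123],0,255],[[0,1,123],0,255],[[0,1,123],0,255],[[0,1,123],0,255],[[0,1,123],0,255],[[0,1,123],0,255]]' 60; python3 -m crank '[[[0,0,0],0,255],[[0,0,0],0,255],[[0,0,0],0,255]]'
```

```text
time: 4.15
eef_pos: [0.5666, -0.175, 0.0746]
tcp_rot: [0.002, 1.0, -0.0, 0.001]
contact_force: [-0.4, 1.1, 4.8]
opening: 0.171
finger_force: 58.3
time: 4.45
eef_pos: [0.5666, -0.175, 0.0746]
tcp_rot: [0.002, 1.0, -0.0, 0.001]
contact_force: [-1.0, 2.0, 5.9]
opening: 0.172
finger_force: 58.4
```

```bash
python3 -m crank '[[[0,0,-40],0,255],[[0,0,-80],0,255],[[0,0,-100],0,255],[[37,312,-100],0,255],[[37,312,-100],0,255],[[37,312,-100],0,255],[[37,312,-100],0,255],[[37,312,-100],0,255],[[37,312,-100],0,255],[[37,312,-100],0,255]]';  python3 -m crank '[[[0,0,0],0,255],[[0,0,0],0,255],[[0,0,0],0,255]]'; python3 - <<'E'
from h import *
from plant import read_camera
np.set_printoptions(precision=4,suppress=True)
print(delta([.5291,.137,.16]))
for n in("wrist","scene"):
    c=read_camera(n); np.savez(n+"3.npz",**c); f=c["frame"]
    if n=="scene": u,v=proj(c,[.529,.137,.12])[0].astype(int); f=cv2.resize(f[v-75:v+75,u-100:u+100],None,fx=3,fy=3,interpolation=2); print(u,v)
    else: u,v=proj(c,[.529,.137,.12])[0].astype(int); f=cv2.resize(f[v-75:v+75,u-100:u+100],None,fx=3,fy=3,interpolation=2); print(u,v)
    im=f if n=="wrist" else np.hstack([im[:,100:500],f[:,100:500]])
cv2.imwrite("pics/p3.png",im)
E
```

```text
time: 5.45
eef_pos: [0.5285, 0.1408, 0.1727]
tcp_rot: [-0.001, 1.0, 0.0, -0.001]
contact_force: [0.7, -0.2, -0.1]
opening: 0.17
finger_force: 59.1
time: 5.75
eef_pos: [0.5303, 0.1356, 0.1731]
tcp_rot: [0.003, 1.0, -0.0, -0.0]
contact_force: [-0.3, 0.1, -0.5]
opening: 0.174
finger_force: 59.1
(array([ 1.2,  1.4, 13.1]), np.float64(-0.3), array([0.5303, 0.1356, 0.1731]), array([-0.3,  0.1, -0.5]))
324 256
276 188
```

View pics/p3.png

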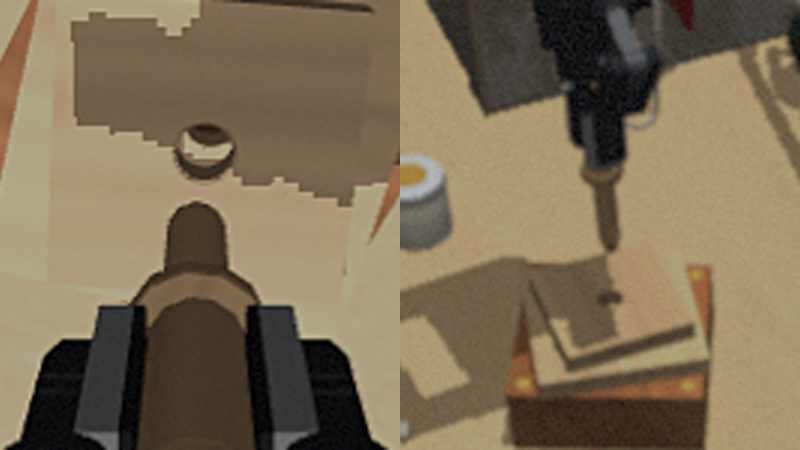

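The left half (wrist view) shows the pin held straight, its nose edge at crop (196,203) and the hole centre at (205,152). In the scene view the pin hangs vertically over the tile, its hole at (608,297). Now the nose position relative to the hole, from the same camera:

```bash
python3 - <<'E'
from h import *
np.set_printoptions(precision=4,suppress=True)
c=dict(np.load("wrist3.npz")); s=dict(np.load("scene3.npz"))
w=lambda x,y:(224+(x+100)/3-.33,181+y/3-.33)
n=at_z(c,*w(196,203),.108)+[.0035,0,0]; 
print("nose",n,"collar-ish",at_z(c,*w(199,285),.160),"handle mid",at_z(c,*w(196,330),.19))
print("hole",at_z(c,*w(205,152),.069))
q=lambda x,y:(176+(x-400+100)/3-.33,113+y/3-.33)
print("scene nose",at_z(s,*q(612,248),.108),"hole",at_z(s,*q(608,298),.069))
for z in(.15,.13,.115,.108):
    print(proj(c,[.529,.137,z])[0])
E
```

```text
nose [0.5316 0.1358 0.108 ] collar-ish [0.5233 0.1362 0.16  ] handle mid [0.5162 0.1358 0.19  ]
hole [0.5291 0.1379 0.069 ]
scene nose [0.5317 0.132  0.108 ] hole [0.528  0.1358 0.069 ]
[324.8412 277.9466]
[324.5908 263.061 ]
[324.4318 253.6267]
[324.3646 249.6409]
```

```bash
python3 -m crank '[[[2.7,2.3,10],0,255],[[2.7,2.3,25],0,255],[[2.7,2.3,36],0,255],[[2.7,2.3,36],0,255],[[2.7,2.3,40],0,255],[[2.7,2.3,40],0,255]]'; python3 -m crank '[[[0,0,2],0,255],[[0,0,4],0,255],[[0,0,4],0,255],[[0,0,4],0,255]]'
```

```text
time: 6.45
eef_pos: [0.5271, 0.1395, 0.1329]
tcp_rot: [0.002, 1.0, -0.0, -0.0]
contact_force: [-0.5, -0.3, -0.6]
opening: 0.169
finger_force: 59.1
time: 6.85
eef_pos: [0.5273, 0.1395, 0.1294]
tcp_rot: [0.002, 1.0, -0.0, 0.0]
contact_force: [-0.0, 0.6, 0.3]
opening: 0.171
finger_force: 59.1
```

```bash
python3 -m crank '[[[0,0,2],0,255],[[2,0.3,3],0,255],[[4.5,0.5,3],0,255],[[4.5,0.5,3],0,255],[[4.5,0.5,3],0,255]]'; python3 -m crank '[[[0,0,2],0,255],[[0,0,4],0,255],[[0,0,5],0,255],[[0,0,5],0,255],[[0,0,5],0,255]]'
```

```text
time: 7.35
eef_pos: [0.5227, 0.1401, 0.1265]
tcp_rot: [0.002, 1.0, 0.0, 0.0]
contact_force: [-0.3, 0.0, 0.4]
opening: 0.169
finger_force: 59.3
time: 7.85
eef_pos: [0.5225, 0.1401, 0.1211]
tcp_rot: [0.002, 1.0, 0.0, -0.0]
contact_force: [-0.2, 0.1, -0.6]
opening: 0.165
finger_force: 59.3
```

```bash
python3 -m crank '[[[0,0,2],0,255],[[0,0,3],0,255],[[0,0,3],0,255],[[0,0,3],0,255]]'; python3 -m crank '[[[0,0,2],0,255],[[0,0,4],0,255],[[0,0,4],0,255],[[0,0,4],0,255]]'
```

```text
time: 8.25
eef_pos: [0.5227, 0.14, 0.1183]
tcp_rot: [0.002, 1.0, 0.0, -0.0]
contact_force: [-0.1, 0.0, 0.1]
opening: 0.167
finger_force: 59.3
time: 8.65
eef_pos: [0.5226, 0.14, 0.1142]
tcp_rot: [0.002, 1.0, -0.0, -0.0]
contact_force: [0.4, 0.1, -0.6]
opening: 0.167
finger_force: 59.3
```

```bash
python3 -m crank '[[[0,0,2],0,255],[[-2,-1,2],0,255],[[-4,-2,2],0,255],[[-5.5,-2.6,2],0,255],[[-5.5,-2.6,2],0,255],[[-5.5,-2.6,2],0,255]]'; python3 -m crank '[[[0,0,2],0,255],[[0,0,3],0,255],[[0,0,3],0,255],[[0,0,3],0,255]]';
```

```text
time: 9.25
eef_pos: [0.5284, 0.1373, 0.1124]
tcp_rot: [0.002, 1.0, -0.0, 0.0]
contact_force: [0.1, -0.3, -1.1]
opening: 0.17
finger_force: 59.3
time: 9.65
eef_pos: [0.5282, 0.1374, 0.1093]
tcp_rot: [0.002, 1.0, -0.0, 0.0]
contact_force: [0.0, 0.4, -0.8]
opening: 0.172
finger_force: 59.3
```

```bash
for i in 1 2; do python3 -m crank '[[[0,0,2],0,255],[[0,0,4],0,255],[[0,0,4],0,255],[[0,0,4],0,255]]' | sed -n '2p;4p'; done
```

```text
eef_pos: [0.5282, 0.1374, 0.1052]
contact_force: [0.4, 0.2, -1.1]
eef_pos: [0.5282, 0.1374, 0.1012]
contact_force: [0.0, 0.2, -1.2]
```

```bash
python3 -m crank '[[[0,0,3],0,255],[[0,0,6],0,255],[[0,0,8],0,255],[[0,0,8],0,255],[[0,0,8],0,255]]' | sed -n '2p;4p';python3 -m crank '[[[0,0,3],0,255],[[0,0,6],0,255],[[0,0,7],0,255],[[0,0,7],0,255],[[0,0,7],0,255]]' | sed -n '2p;4p'; for i in 1 2; do python3 -m crank '[[[0,0,1],0,255],[[0,0,1],0,255],[[0,0,1],0,255]]' | sed -n '2p;4p'; done
```

```text
eef_pos: [0.5282, 0.1374, 0.0932]
contact_force: [0.6, -0.2, -0.5]
eef_pos: [0.5282, 0.1374, 0.0863]
contact_force: [-0.6, 0.1, -0.1]
eef_pos: [0.5282, 0.1374, 0.0853]
contact_force: [0.2, -0.3, -0.7]
eef_pos: [0.5282, 0.1374, 0.0843]
contact_force: [-0.3, -0.4, -0.6]
```

```bash
python3 -m crank '[[[0,0,0.6],0,255],[[0,0,0.6],0,255],[[0,0,0.6],0,255]]' | sed -n '2p;4p';python3 -m crank '[[[0,0,0.6],0,255],[[0,0,0.6],0,255],[[0,0,0.6],0,255]]' | sed -n '2p;4p'
```

```text
eef_pos: [0.5284, 0.1374, 0.0839]
contact_force: [-0.1, 0.1, 0.0]
eef_pos: [0.5285, 0.1374, 0.0838]
contact_force: [-2.7, 0.4, 6.5]
```

```bash
python3 -m crank '[[[0,0,0.2],0,255],[[0,0,0.2],0,255],[[0,0,0.2],0,120],[[0,0,0.2],0,120],[[0,0,0.2],0,120],[[0,0,0.2],0,60],[[0,0,0.2],0,60],[[0,0,0.2],0,60],[[0,0,0.2],0,60]]';  python3 -m crank '[[[0,0,-20],0,60],[[0,0,-60],0,60],[[0,0,-100],0,60],[[60,0,-120],0,60],[[80,0,-120],0,60],[[80,0,-120],0,60],[[80,0,-120],0,60]]'; python3 - <<'E'
from h import *
from plant import read_camera
np.set_printoptions(precision=4,suppress=True)
for n in("top","scene"):
    c=read_camera(n); np.savez(n+"9.npz",**c); u,v=proj(c,[.529,.137,.07])[0].astype(int); print(u,v)
    f=cv2.resize(c["frame"][v-65:v+65,u-65:u+65],None,fx=3,fy=3,interpolation=2)
    im=f if n=="top" else np.hstack([im,f])
    b=dict(np.load(n+"0.npz")); 
    for k,P in dict(wa=[.578,.001,.02],wb=[.515,-.003,.02],cone=[.409,-.005,.03],tea=[.693,-.011,.01]).items():
        x,y=proj(c,P)[0].astype(int); print(n,k,cv2.absdiff(c["frame"][y-12:y+12,x-12:x+12],b["frame"][y-12:y+12,x-12:x+12]).mean().round(1))
cv2.imwrite("pics/fin.png",im)
E
```

```text
time: 13.55
eef_pos: [0.5282, 0.1374, 0.0829]
tcp_rot: [0.002, 1.0, 0.0, 0.0]
contact_force: [-0.0, 0.4, -0.6]
opening: 0.765
finger_force: 0.0
time: 14.25
eef_pos: [0.4481, 0.1377, 0.2033]
tcp_rot: [0.002, 1.0, 0.0, 0.001]
contact_force: [-0.1, 0.2, -0.8]
opening: 0.767
finger_force: 0.0
238 251
top wa 13.5
top wb 14.3
top cone 8.0
top tea 19.5
278 210
scene wa 5.1
scene wb 5.1
scene cone 4.4
scene tea 5.5
```

View pics/fin.png

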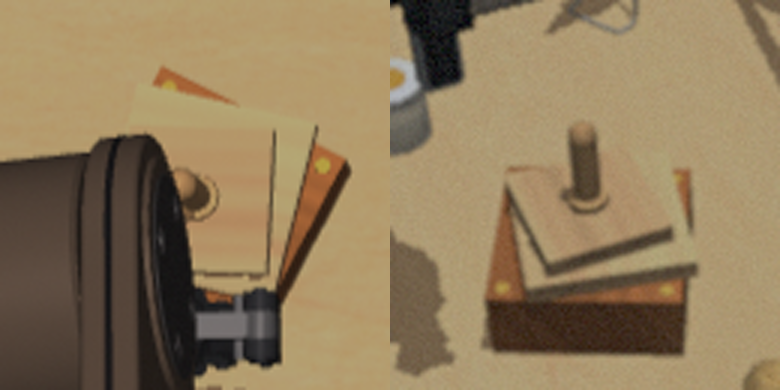

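The pin stands upright with its collar on the upper tile (scene crop (585,200)), and both tiles lie flat on the foot. I'll check the pin top against the expected 126 mm, then hand in.

```bash
python3 - <<'E'
from h import *
from plant import ctrl
s=dict(np.load("scene9.npz")); t=depth(s,278-65+(582-390)/3,210-65+131/3); print(t)
if .12<t[2]<.131: print(ctrl.sign_off())
E
```

```text
[0.52850104 0.13300335 0.12286055]
the job is handed in; nothing more can be done
None
```

The pin is through both tiles and into the foot with its collar resting on the upper tile. It stands upright and both tiles lie flat; the highest force I read was 6.5 N, the arm's clock was about 14 s, and nothing else in the scene was touched. The job is handed in.

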